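Clamp the bung in the drill vice and lift the vice level

TASK

Turn the crank of the small blue drill vice clockwise until its jaws grip the loose wooden bung firmly, and let go of the crank. Then take the vice by its bed, lift it with the bung straight up out of the wooden cradle and finish while holding it still and level in the air, about 10 cm above the cradle; leave the other things on the bench alone.

Things in the scene. Friction and masses are not known exactly. Their poses are not given: they have to be found in the camera images.
- vice_grip (a point): blue drill vice, 0.9 kg, loose in the cradle. Grasp it here from above across its width: its centre of mass in plan, half-way up the bed, 4 mm to the crank side of the bed's middle. Axes: x from crank end to fixed-jaw end, z up. Bed: 140 (x) x 56 (y) x 24 high, its sides flat and free here, 33 mm free air below; lugs 9 thick widen its ends (42 mm or more along x from here) to 90. Jaws stand 25 above the bed's top, the bung 30
- screw_axis (a point): point on the screw's axis, in the plane where the middle of the crank knob circles: 93.5 mm toward the crank end from vice_grip and 28 mm above it. Axes as vice_grip's; the screw runs along x
- crank_knob (a point): middle of the crank's black knob: cylinder 14 in diameter, 32 long, parallel to the screw, spinning freely on its pin 34 mm from the screw's axis. The crank arm (7 thick) is at its end near the vice. Pinched from above across its thickness it can be led round the whole circle without turning the gripper; at the lowest point its middle is 51 mm above the bench
- crank (a joint): crank angle (rad); grows as it turns clockwise seen from the crank's end (the robot's side), which closes the jaw. 0: knob straight above the axis; pi/2: at the right (the vice's -y). It turns stiffly (0.06 N m, 2 N at the knob; springy resistance grows once the jaws press on the bung), stays where it is left and does not shift along the screw.
- vice_jaw (a joint): travel of the sliding jaw toward the fixed jaw (m), 0.0018 per rad of the crank. The gap between the jaws is 0.0506 less this value. The jaws just touch both sides of the bung at 0.013 (crank 7.2 rad); about 1 rad more grips it firmly
- bung_center (a point): centre of the wooden bung, a round plug 38 in diameter and 30 high, standing loosely on the bed between the jaws; the jaw pushes it along to the fixed jaw
- cradle: fixed wooden cradle on the bench; the vice stands on its top, 45 mm above the bench, with 7 mm high lips at the four corners (outside the vice's lugs) and small stops fore and aft. Origin under its centre; foot 150 x 136, 12 thick; waist 50 wide, ends 108. Axes as the vice's
- oil_can: oil can with a bent spout, 166 high, bystander; origin at its underside
- hammer: hammer, 296 x 114 x 35, bystander; origin at its underside
- oilstone: oilstone in a wooden holder, 205 x 62 x 35, bystander; origin at its underside
- brush: bench brush, 266 x 44 x 62, bystander; origin at its underside
- pencil: red flat pencil, 159 long, bystander
Mind the look-alikes: they are no part of the job. Leave any orange or turquoise look-alike of the part that bears bung_center alone.

How it is judged:
By the outcome, as a careful person would: the job done as asked, in the order asked, and still so for the second after the job is handed in, while the arm keeps its last pose, push and grip.
It also fails if it takes over 58 s, if anything falls off the work surface, if the arm or the gripper's body presses on something with over 40 N, if the wrist force passes 120 N, or if a joint passes its speed limit or range.

ROBOT

A 6-joint arm with a two-finger parallel gripper is mounted at the origin on a cart in front of the work surface, level with it; the furniture and walls round the work are solid. World frame = base frame: x ahead of the robot, y to its left, z up, the work surface at z = 0. Lengths are in m, angles in rad, forces in N, time in s.
With the tool pointing down it reaches from about 0.275 to 1 m from the base axis. Payload 8.4 kg.
Tool frame: the origin (TCP) lies on the centre line of the jaws, within the pads' length; the fingertips stand 17 mm ahead of it and the grasp point (between the pads) lies 2 mm behind it (bot.tcp_to_tips is the z of the fingertips in the tool frame, in m); z points along the fingers, y is the line along which they close (so a half turn about z gives the same grasp; the last joint's range is limited). The gripper opens to 85 mm and grips with 20 to 120 N. Pads are 22 mm wide; open, the fingers measure 114 mm over their backs; the gripper's body (76 mm by 85 mm) begins 54 mm behind the grasp point. The pads swing forward as they close: fully open they stand 13 mm farther back than shut.
Start: joints at [-1.149, 0.353, 1.633, -0, 1.155, -0.002], TCP at [0.257, -0.57, 0.248] pointing down, gripper open.
Joint ranges: [-2.63, 2.63], [-0.92, 2.1], [0.06, 2.66], [-1.3, 4.44], [0, 2.69], [-3.02, 3.02]. Speed limits (rad/s): [2.22, 2.22, 2.79, 3.14, 3.14, 3.14].

INTERFACE

Orientations are given as a unit quaternion [x, y, z, w].
In Python, from workcell import bot, hand, kinematics, get_obs, vision, hand_in gives the robot as it stands. The module is installed in compiled form; this text tells all that it offers. Calls block until the motion is done:
- bot.reach(position, orientation): joint-space move of the TCP to a pose.
- bot.servo_line(position, ori=None, velocity=0.15): straight line of the TCP; ori=None keeps the orientation; velocity is the mean speed in m/s.
- bot.goto_joints(angles): joint-space move.
- hand.move_gripper(opening, strength=None): finger opening in m; strength is the grip in N (None keeps the last); returns when the fingers have stopped.
- bot.dwell(seconds).
- kinematics.solve_ik(position, orientation): joint angles nearest the present ones, or None.
- get_obs(): the state.
- vision.read_camera(name): name is "side" or "top" or "wrist"; returns a dict with "frame" (384x512x3 uint8, red, green, blue), "intrinsics" (3x3 intrinsics, pixels), "view" (4x4, takes a point from world to camera coordinates). Camera axes: x right, y down, z forward; pixel columns grow to the right and rows downward; lengths in m; the calibration is good to about 2 mm. A picture is of the moment at which its call begins. There is no depth.
A pose or a line that the arm cannot do raises bot.IKError and nothing moves.
- hand_in(): hands the job in; it is judged then, once.
The state is a dict: "time_s": time; "joint_pos": joint angles; "joint_vel": joint speeds; "joint_efforts": joint torques, N m; "position": TCP position; "orientation": TCP orientation; "wrist_force": force on the tool from outside, world axes, zero at the start; "ft_torque": the same for the moment, N m; "gripper_width": finger opening in m; "grip_force": force on a finger pad.
Only numpy, scipy, OpenCV 4.12 (cv2) and the standard library are available. Lean on these libraries where they do the work, as an engineer would, in place of code of your own. Each camera call takes 0.05 s, during which the arm holds its last target. There are 200 camera calls.

## Working session

There is one attempt and no reset: what is moved stays moved. The work goes in short steps, each a Python script; the robot and the scene stay as the last script left them, time stands still between calls to the robot, and variables do not carry over. Pictures are saved under pics/ and viewed, at most 10 in all, crops included, and the job is handed in when it is done.

```bash
mkdir -p pics; ls; python3 - <<'E'
from workcell import bot,hand,kinematics,get_obs,vision
import cv2,numpy as np
ims=[]
for n in("top","side"):
    d=vision.read_camera(n);cv2.imwrite(f"pics/{n}0.png",d["frame"][:,:,::-1]);np.savez(f"{n}0.npz",**d)
    print(n,d["intrinsics"].tolist(),np.round(d["view"],4).tolist())
o=get_obs();print(o["time_s"],o["orientation"],o["gripper_width"],bot.tcp_to_tips)
E
```

```text
pics
top [[374.8913066265224, 0.0, 255.09042929177272], [0.0, 374.8913066265224, 192.36048640011305], [0.0, 0.0, 1.0]] [[-0.0887, -0.9961, -0.0036, 0.0347], [-0.9706, 0.0872, -0.2242, 0.6016], [0.2236, -0.0164, -0.9745, 1.1258], [0.0, 0.0, 0.0, 1.0]]
side [[400.3989222972366, 0.0, 255.42366794964911], [0.0, 400.3989222972366, 192.46560620560683], [0.0, 0.0, 1.0]] [[-0.8619, -0.5066, 0.0232, 0.5089], [-0.3268, 0.52, -0.7892, 0.2717], [0.3878, -0.6878, -0.6137, 1.092], [0.0, 0.0, 0.0, 1.0]]
0.1 [ 9.77633531e-01  2.10314680e-01 -1.44140580e-04 -6.28191018e-04] 0.08517319701626554 0.017
```

View pics/top0.png

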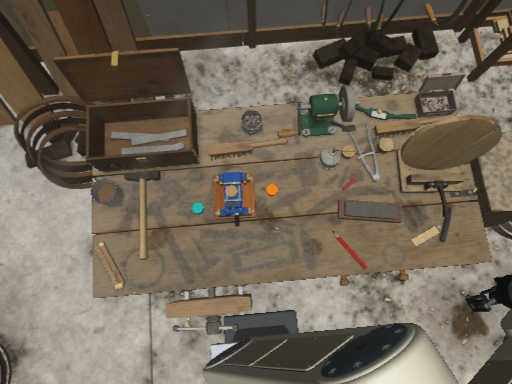

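View pics/side0.png

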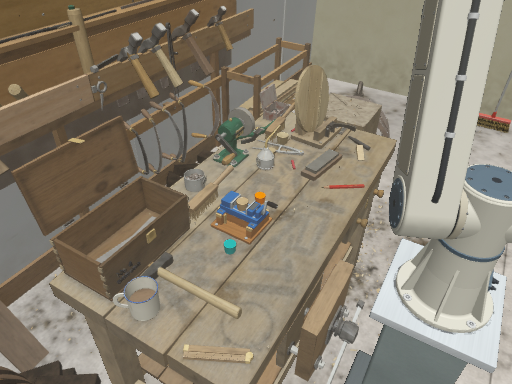

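Top: blue vice at (235,193) with its wooden bung at (231,190) and black knob near (237,220). Look-alikes: the orange plug at (272,189), the turquoise plug at (197,208) and the green grinder at (320,115); none is chosen. Side: vice at (245,208), knob at (272,205). I'll make a close crop and a first measurement.

```bash
cat > h.py <<'E'
import numpy as np,cv2
def load(f): return dict(np.load(f))
def ray(d,p):
    V=d["view"];R=V[:3,:3];c=-R.T@V[:3,3]
    return c,R.T@np.linalg.solve(d["intrinsics"],[p[0],p[1],1])
def onplane(d,p,z):
    c,r=ray(d,p);return c+r*(z-c[2])/r[2]
def tri(d1,p1,d2,p2):
    A=[];b=[];rs=[]
    M=np.zeros((3,3));v=np.zeros(3);q=[]
    for d,p in((d1,p1),(d2,p2)):
        c,r=ray(d,p);r=r/np.linalg.norm(r);P=np.eye(3)-np.outer(r,r);M+=P;v+=P@c;q.append((c,P))
    x=np.linalg.solve(M,v);return x,[float(np.linalg.norm(P@(x-c))) for c,P in q]
def proj(d,X):
    x=d["intrinsics"]@(d["view"]@np.append(X,1))[:3];return x[:2]/x[2]
def blue(im):
    h=cv2.cvtColor(im,cv2.COLOR_RGB2HSV);return cv2.inRange(h,(105,120,40),(125,255,255))
E
python3 - <<'E'
from h import *
t=load("top0.npz");s=load("side0.npz")
a=cv2.resize(t["frame"][160:235,195:295],None,fx=6,fy=6,interpolation=cv2.INTER_CUBIC)[:,:400*1]
a=cv2.resize(t["frame"][165:232,205:265],(390,435),interpolation=cv2.INTER_CUBIC)
b=cv2.resize(s["frame"][180:247,205:288-23+23],(400,int(67*400/83)),interpolation=cv2.INTER_CUBIC)
c=np.zeros((435,800,3),np.uint8);c[:,:390]=a;c[:b.shape[0],400:]=b
cv2.imwrite("pics/crop0.png",c[:,:,::-1])
for d,box in((t,(205,165,270,235)),(s,(205,180,290,250))):
    m=blue(d["frame"]);k=np.zeros_like(m);k[box[1]:box[3],box[0]:box[2]]=1;m=m*k
    x=cv2.boundingRect(m);print(x,cv2.minAreaRect(cv2.findNonZero(m)))
    dk=((d["frame"].max(2)<45)*k).astype(np.uint8)
    n,_,st,ce=cv2.connectedComponentsWithStats(dk)
    print([(st[i].tolist(),ce[i].round(1).tolist()) for i in range(1,n) if st[i][4]>6])
E
```

```text
(219, 172, 29, 44) ((232.9584503173828, 193.25230407714844), (42.98926544189453, 26.292789459228516), 86.8201675415039)
[([235, 215, 4, 10, 31], [236.6, 219.7])]
(217, 191, 52, 37) ((243.227294921875, 209.42523193359375), (47.273681640625, 24.812803268432617), 24.304548263549805)
[]
```

View pics/crop0.png

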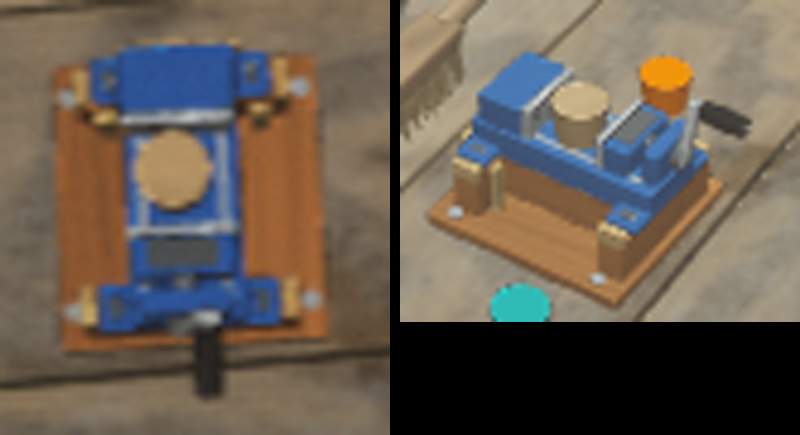

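The crop shows the wooden bung between the blue jaws (crop 172,168). The knob runs from (207,330) to (208,395) in the top crop and is centred at (728,120) in the side crop. The cradle-foot corners are clear.

```bash
python3 - <<'E'
from h import *
from workcell import kinematics,get_obs,bot,vision
from scipy.spatial.transform import Rotation as R
t=load("top0.npz");s=load("side0.npz")
f=lambda x,y:(205+x/6.5-.5+.08,165+y/6.5-.5+.08)
g=lambda x,y:(205+(x-400)/4.82-.4,180+y/4.82-.4)
C=[onplane(t,f(*p),.012)[:2] for p in((52,70),(317,55),(65,350),(328,340))]
C=np.array(C);print(C.round(4).tolist());print("sizes",[np.linalg.norm(C[i]-C[j]).round(4) for i,j in((0,2),(1,3),(0,1),(2,3))])
c=C.mean(0);ax=(C[0]+C[1]-C[2]-C[3]);yaw=np.arctan2(ax[1],ax[0]);ay=C[0]+C[2]-C[1]-C[3];yaw2=np.arctan2(-ay[0],ay[1])
print("centre",c,np.degrees([yaw,yaw2]))
print("knob",tri(t,f(207.5,362),s,g(728,120)))
print("bung top z=.099",onplane(t,f(172,168),.099),tri(t,f(172,168),s,g(580,98)))
psi=(yaw+yaw2)/2
# look from above with wrist: tool y along vice y
q=(R.from_euler('z',psi)*R.from_matrix(np.diag([1,-1,-1.]))).as_quat()
for dx in(-.05,-.1,-.15,-.2):
  for qq in (q,(R.from_euler('z',psi+np.pi)*R.from_matrix(np.diag([1,-1,-1.]))).as_quat()):
    print(dx,kinematics.solve_ik([c[0]+dx,c[1],.30],qq))
d=vision.read_camera("wrist");o=get_obs()
T=np.eye(4);T[:3,:3]=R.from_quat(o["orientation"]).as_matrix();T[:3,3]=o["position"]
print((d["view"]@T).round(3).tolist(),d["intrinsics"][0].tolist())
E
```

```text
[[0.6868, 0.1178], [0.6825, -0.02], [0.5396, 0.1205], [0.5328, -0.0124]]
sizes [np.float64(0.1473), np.float64(0.1499), np.float64(0.1379), np.float64(0.1332)]
centre [0.61042047 0.05147594] [-1.99189937 -2.33999404]
knob (array([0.50936896, 0.04464385, 0.11792079]), [0.0010519775101233903, 0.001051977510123375])
bung top z=.099 [0.60811504 0.05537832 0.099     ] (array([0.6082235 , 0.05544812, 0.0997676 ]), [0.0003033879681189703, 0.00030338796811895714])
-0.05 [ 8.89299990e-02  2.09695408e-01  1.70999317e+00 -4.44089210e-16
  1.22190408e+00  1.69752923e+00]
-0.05 [ 8.89299990e-02  2.09695408e-01  1.70999317e+00 -4.44089210e-16
  1.22190408e+00 -1.44406343e+00]
-0.1 [ 9.75863130e-02  1.27971731e-01  1.80934100e+00 -4.44089210e-16
  1.20427992e+00  1.70618554e+00]
-0.1 [ 9.75863130e-02  1.27971731e-01  1.80934100e+00 -4.44089210e-16
  1.20427992e+00 -1.43540711e+00]
-0.15 [ 1.08101936e-01  4.39528445e-02  1.90268317e+00 -4.44089210e-16
  1.19495664e+00  1.71670116e+00]
-0.15 [ 1.08101936e-01  4.39528445e-02  1.90268317e+00 -4.44089210e-16
  1.19495664e+00 -1.42489149e+00]
-0.2 [ 1.21144542e-01 -4.34660981e-02  1.99012968e+00 -4.44089210e-16
  1.19492907e+00  1.72974377e+00]
-0.2 [ 1.21144542e-01 -4.34660981e-02  1.99012968e+00 -4.44089210e-16
  1.19492907e+00 -1.41184888e+00]
[[0.0, 1.0, -0.0, 0.001], [-0.964, -0.0, -0.268, 0.033], [-0.268, 0.0, 0.964, 0.14], [0.0, 0.0, 0.0, 1.0]] [337.22105137720985, 0.0, 254.9221207772329]
```

The measurements agree. The cradle centre is about (0.610, 0.051), yaw −2.2°. The foot measures 148×136, the bung top height checks out, and the knob sits 34 mm from the axis at about 0.3 rad. Next is a close wrist view from above.

```bash
cat >> h.py <<'E'
from scipy.spatial.transform import Rotation as Ro
def down(psi): return (Ro.from_euler('z',psi+np.pi)*Ro.from_matrix(np.diag([1,-1,-1.]))).as_quat()
E
python3 - <<'E'
from h import *
from workcell import kinematics,get_obs,bot,vision
bot.reach([.545,.053,.27],down(-.0378)); bot.dwell(.3)
d=vision.read_camera("wrist");np.savez("w0.npz",**d)
cv2.imwrite("pics/w0.png",cv2.resize(d["frame"],(800,600),interpolation=cv2.INTER_CUBIC)[:,:,::-1]);o=get_obs();print(o["time_s"],o["position"],o["wrist_force"])
E
```

```text
2.9417 [0.54502543 0.05277623 0.26998062] [0.22876686 0.02867426 0.15018067]
```

View pics/w0.png

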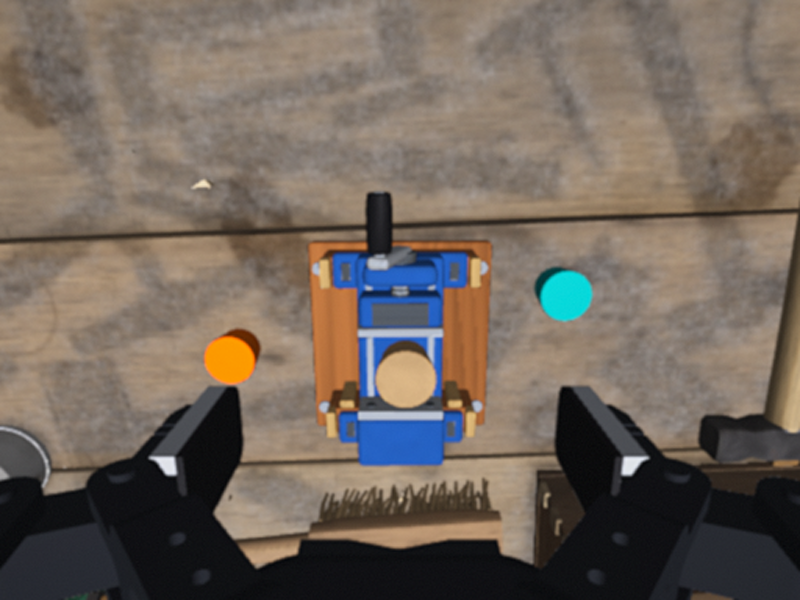

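Wrist view: foot corners (310,242), (492,241) and (485,425). Knob axis from (379,193) to (379,252). Lug outer edges x 331/468 (near) and 338/463 (far). Bung top at (406,378), inside the blue jaws. The plugs at the sides are the look-alikes.

```bash
python3 - <<'E'
from h import *
w=load("w0.npz");t=load("top0.npz");s=load("side0.npz");k=1.5625
P=lambda x,y,z:onplane(w,(x/k-.2,y/k-.2),z)
foot=np.array([P(310,242,.012),P(492,241,.012),P(485,425,.012)])[:,:2]
print("foot",foot.round(4).tolist(),"centre",(foot[0]+foot[2])/2, np.linalg.norm(foot[0]-foot[1]),np.linalg.norm(foot[1]-foot[2]))
e=foot[0]-foot[1];print("yaw",np.degrees(np.arctan2(e[0],-e[1])))
m=blue(w["frame"]);m[:150]=0;m[310:]=0;m[:,:190]=0;m[:,320:]=0
# bed/lug edges by row: fit
for nm,z,r0,r1 in(("nearlug",.054,166,181),("farlug",.054,266,280),("jaw",.094,285,294),("bed",.069,216,236)):
  L=[];Rr=[]
  for r in range(r0,r1):
    c=np.flatnonzero(m[r]); 
    if len(c)>5:L.append(onplane(w,(c[0]-.5,r),z));Rr.append(onplane(w,(c[-1]+.5,r),z))
  L=np.median(L,0);Rr=np.median(Rr,0);print(nm,L[:2].round(4),Rr[:2].round(4),"mid",((L+Rr)/2)[:2].round(4),"w",np.linalg.norm(L-Rr).round(4))
for z in(.115,.119):print("knob",z,[P(x,y,z).round(4).tolist() for x,y in((379,192),(379,253),(379,222))])
print("far end top .094",P(401,465,.094),"near lug end .054",P(345,254,.054),P(455,254,.054))
kc=P(379,222,0);print("tri",tri(w,(379/k-.2,222/k-.2),s,(205+328/4.82-.4,180+120/4.82-.4)),tri(w,(406/k,378/k),s,(205+180/4.82-.4,180+98/4.82-.4)))
E
```

```text
foot [[0.5357, -0.0105], [0.5401, 0.1227], [0.6895, 0.1184]] centre [0.6126383  0.05394076] 0.13329096405852275 0.1495001431249705
yaw -1.8809878391447008
nearlug [0.549  0.0105] [0.5524 0.0989] mid [0.5507 0.0547] w 0.0885
farlug [0.6632 0.0064] [0.6666 0.0951] mid [0.6649 0.0508] w 0.0888
jaw [0.6605 0.024 ] [0.6626 0.0784] mid [0.6615 0.0512] w 0.0545
bed [0.6018 0.0256] [0.6039 0.0804] mid [0.6028 0.053 ] w 0.0548
knob 0.115 [[0.4954, 0.0457, 0.115], [0.5276, 0.0442, 0.115], [0.511, 0.045, 0.115]]
knob 0.119 [[0.4951, 0.0459, 0.119], [0.5269, 0.0444, 0.119], [0.5105, 0.0452, 0.119]]
far end top .094 [0.67114581 0.05080227 0.094     ] near lug end .054 [0.53818372 0.01912522 0.054     ] [0.54095208 0.09128146 0.054     ]
tri (array([0.50952543, 0.04467448, 0.11779196]), [0.0011919717987170348, 0.0011919717987170903]) (array([0.60771511, 0.05641016, 0.10060186]), [0.00024752819309110333, 0.00024752819309109954])
```

```bash
cat >> h.py <<'E'
PSI=-.0347
ux=np.array([np.cos(PSI),np.sin(PSI),0]);uy=np.array([-np.sin(PSI),np.cos(PSI),0]);uz=np.array([0,0,1.])
GRIP=np.array([.605,.0529,.057])
AX=GRIP-.0935*ux+.028*uz-.003*ux   # grip 3 mm outward on the knob
def knob(th,c=AX): return c-.034*np.sin(th)*uy+.034*np.cos(th)*uz-.002*uz
E
python3 - <<'E'
from h import *
from workcell import kinematics,get_obs,bot,vision,hand
th=.33;p=knob(th);print(AX,p)
q=down(PSI)
bot.reach(p+.09*uz,q);hand.move_gripper(.045,30)
bot.servo_line(p);o=get_obs();print(o["wrist_force"].round(1) if hasattr(o["wrist_force"],'round') else o["wrist_force"])
hand.move_gripper(0.0,30)
f=lambda o:(round(o["time_s"],2),np.round(o["wrist_force"],1).tolist(),round(float(o["gripper_width"]),4),round(float(o["grip_force"]),1))
print(f(get_obs()))
for th in np.arange(.45,1.58,.22):
    bot.servo_line(knob(th),velocity=.04);o=get_obs();print(round(th,2),f(o),(np.array(o["position"])-knob(th)).round(4).tolist())
d=vision.read_camera("side");np.savez("s1.npz",**d)
w=vision.read_camera("wrist")
c=np.zeros((400,800,3),np.uint8);c[:,:400]=cv2.resize(d["frame"][170:250,205:285],(400,400),interpolation=cv2.INTER_CUBIC);c[:300,400:]=cv2.resize(w["frame"],(400,300))
cv2.imwrite("pics/s1.png",c[:,:,::-1])
E
```

```text
[0.50855809 0.05624788 0.085     ] [0.50817586 0.04523705 0.11516544]
[ 0.3 -0.3  0.9]
(4.95, [-1.8, -0.4, 6.2], 0.013, 29.4)
0.45 (5.2, [-1.3, -3.9, 6.7], 0.0129, 29.5) [0.0005, -0.0004, 0.0008]
0.67 (5.53, [-1.0, -6.3, 6.5], 0.0129, 29.4) [0.0005, -0.0008, 0.0007]
0.89 (5.87, [-0.3, -5.1, 2.4], 0.0129, 29.2) [0.0004, -0.0007, 0.0004]
1.11 (6.2, [0.1, -2.9, -1.1], 0.0128, 29.2) [0.0001, -0.0003, 0.0]
1.33 (6.53, [1.5, -2.0, -1.9], 0.0127, 29.3) [-0.0, 0.0001, -0.0002]
1.55 (6.87, [0.7, -1.1, -2.0], 0.0131, 29.2) [-0.0, 0.0002, -0.0004]
```

View pics/s1.png

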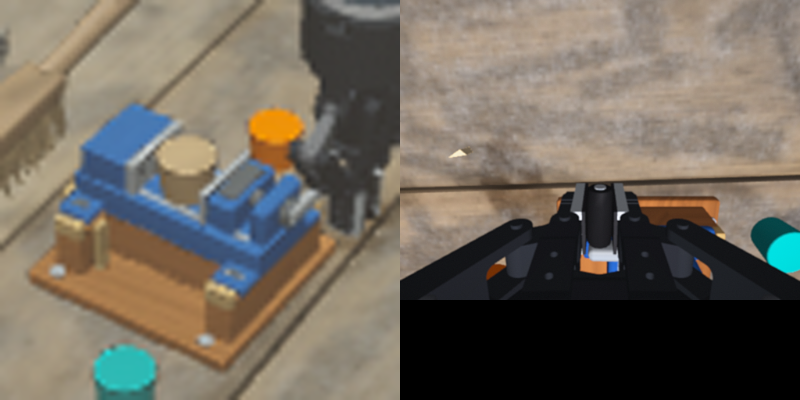

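The knob is between the pads at (600,215) of the wrist half. The crank is turned, the vice is seated and forces are small. Continuing.

```bash
python3 - <<'E'
from h import *
from workcell import kinematics,get_obs,bot,vision,hand
f=lambda o:(round(o["time_s"],2),np.round(o["wrist_force"],1).tolist(),round(float(o["gripper_width"]),4))
for i,th in enumerate(np.arange(1.77,7.25,.21)):
    bot.servo_line(knob(th),velocity=.04);o=get_obs()
    F=np.linalg.norm(o["wrist_force"])
    if i%2==0 or F>12: print(round(th,2),f(o),(np.array(o["position"])-knob(th)).round(4).tolist())
    if F>30: print("stop");break
d=vision.read_camera("side")
cv2.imwrite("pics/s2.png",cv2.resize(d["frame"][170:250,205:285],(400,400),interpolation=cv2.INTER_CUBIC)[:,:,::-1])
E
```

```text
1.77 (7.3, [1.6, 0.4, -2.1], 0.0124) [0.0, 0.0002, -0.0003]
2.19 (7.95, [2.0, 1.4, -1.6], 0.0128) [0.0001, 0.0002, -0.0002]
2.61 (8.6, [2.5, 2.8, 0.7], 0.0128) [0.0002, 0.0004, -0.0]
3.03 (9.25, [1.8, 2.5, 5.8], 0.0128) [0.0004, 0.0006, 0.0002]
3.45 (9.9, [0.7, -1.3, 9.8], 0.013) [0.0005, 0.0002, 0.0005]
3.87 (10.55, [2.5, -4.1, 6.8], 0.0129) [0.0005, -0.0001, 0.0003]
4.29 (11.2, [2.1, -2.8, 3.0], 0.0129) [-0.0002, -0.0, -0.0001]
4.71 (11.85, [-2.3, -0.5, 1.3], 0.0131) [-0.0005, 0.0001, 0.0001]
5.13 (12.5, [-4.9, 2.2, 2.1], 0.0127) [-0.0003, -0.0001, 0.0002]
5.55 (13.15, [-4.5, -0.3, 1.7], 0.013) [-0.0, -0.0003, 0.0002]
5.97 (13.8, [-5.2, 0.4, 3.9], 0.0129) [0.0, -0.0002, 0.0002]
6.39 (14.45, [-7.2, -1.4, 9.0], 0.013) [-0.0, -0.0002, 0.0004]
6.6 (14.78, [-7.2, -3.4, 9.9], 0.0129) [-0.0001, -0.0006, 0.0005]
6.81 (15.1, [-7.1, -5.8, 8.1], 0.0127) [-0.0001, -0.0009, 0.0004]
7.23 (15.75, [-3.5, -4.3, 0.7], 0.0127) [-0.0, -0.0007, -0.0001]
```

View pics/s2.png

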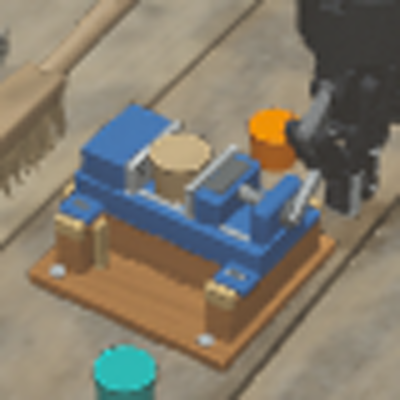

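Jaws now touch the bung at (180,165), and the fixed jaw is contacted. I'll tighten about 1.1 rad more while watching the forces.

```bash
python3 - <<'E'
from h import *
from workcell import kinematics,get_obs,bot,vision,hand
f=lambda o:(round(o["time_s"],2),np.round(o["wrist_force"],1).tolist(),round(float(o["gripper_width"]),4))
for th in np.arange(7.38,8.36,.16):
    bot.servo_line(knob(th),velocity=.03);o=get_obs()
    print(round(th,2),f(o),(np.array(o["position"])-knob(th)).round(4).tolist())
    if np.linalg.norm(o["wrist_force"])>30: print("stop");break
bot.dwell(.3);print(f(get_obs()))
hand.move_gripper(.036);print(f(get_obs()))
p=np.array(get_obs()["position"])
bot.servo_line([p[0],p[1],.20],velocity=.12)
bot.servo_line([.545,.053,.27],velocity=.2);bot.dwell(.2)
hand.move_gripper(.085)
d=vision.read_camera("wrist");np.savez("w3.npz",**d);s=vision.read_camera("side");np.savez("s3.npz",**s)
c=np.zeros((400,800,3),np.uint8);c[:,:400]=cv2.resize(d["frame"][110:310,160:360],(400,400),interpolation=cv2.INTER_CUBIC);c[:,400:]=cv2.resize(s["frame"][170:250,205:285],(400,400),interpolation=cv2.INTER_CUBIC)
cv2.imwrite("pics/w3.png",c[:,:,::-1]);print(f(get_obs()))
E
```

```text
7.38 (16.12, [-4.5, -3.0, -0.1], 0.0129) [0.0001, -0.0005, -0.0002]
7.54 (16.45, [-3.5, -2.7, 0.7], 0.0127) [0.0, -0.0002, -0.0001]
7.7 (16.78, [-3.6, -3.7, -0.3], 0.0129) [0.0, -0.0, 0.0]
7.86 (17.12, [-4.0, -2.8, 0.7], 0.013) [0.0, 0.0, 0.0001]
8.02 (17.45, [-3.2, -3.0, 0.7], 0.0125) [0.0, 0.0, 0.0001]
8.18 (17.78, [-3.9, -2.4, 1.8], 0.0129) [0.0001, 0.0001, 0.0001]
8.34 (18.12, [-3.3, -1.5, 1.3], 0.0131) [0.0001, 0.0001, 0.0001]
(18.42, [-3.5, -1.2, 2.1], 0.0128)
(18.77, [0.2, 0.1, -0.2], 0.0362)
(21.43, [0.2, 0.2, 0.2], 0.085)
```

View pics/w3.png

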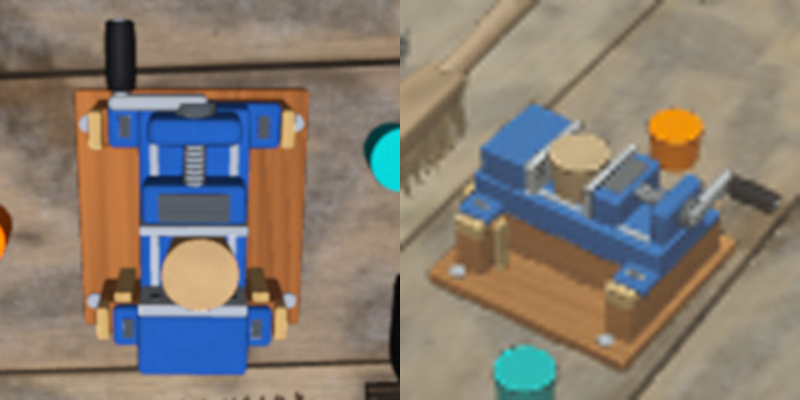

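The view shows the crank at lower right, the vice seated and the bung between the jaws. The force barely rose, so I'll check the grip numerically from the jaw edges along the centre column.

```bash
python3 - <<'E'
from h import *
for n in("w0","w3"):
    w=load(n+".npz");im=w["frame"]
    print(n)
    for off in(-.022,.022):
        # sample along vice x at z=.094 at lateral offset off
        xs=np.arange(.560,.680,.001);row=[]
        for x in xs:
            X=GRIP+(x-GRIP[0])*ux+off*uy;X[2]=.094
            u=proj(w,X).astype(np.float32);row.append(cv2.getRectSubPix(im,(1,1),(float(u[0]),float(u[1])))[0,0])
        print(off,[(int(round(x*1000)),*map(int,r)) for x,r in zip(xs,row)][10 if n=="w0" else 15:110:1] if off<0 else '')
    h=cv2.cvtColor(im,cv2.COLOR_RGB2HSV);m=cv2.inRange(h,(12,70,150),(22,180,255));m[:200]=0;m[:,:225]=0;m[:,290:]=0;m[280:]=0
    cs=max(cv2.findContours(m,0,1)[0],key=cv2.contourArea);pts=np.array([onplane(w,p[0],.099)[:2] for p in cs]);
    cc,r=cv2.minEnclosingCircle(np.float32(pts*1000));print("bung top",cc,r)
w=load("w3.npz")
for nm,a in(("pred 8.34",8.34),("8.1",8.1),("7.9",7.9)):
    print(nm,proj(w,knob(a)+.002*uz-.013*ux), "crop",(proj(w,knob(a)+.002*uz-.013*ux)-[160,110])*2)
E
```

```text
w0
-0.022 [(570, 37, 97, 196), (571, 37, 98, 194), (572, 37, 97, 195), (573, 37, 98, 195), (574, 37, 98, 196), (575, 35, 93, 188), (576, 40, 83, 160), (577, 71, 87, 127), (578, 124, 128, 139), (579, 168, 174, 185), (580, 186, 194, 208), (581, 190, 197, 212), (582, 173, 182, 203), (583, 116, 137, 185), (584, 55, 99, 183), (585, 39, 97, 196), (586, 43, 102, 200), (587, 43, 102, 199), (588, 44, 103, 199), (589, 44, 103, 199), (590, 45, 103, 199), (591, 44, 101, 197), (592, 44, 100, 196), (593, 44, 101, 196), (594, 44, 101, 195), (595, 44, 100, 195), (596, 42, 99, 195), (597, 38, 97, 194), (598, 39, 98, 194), (599, 41, 99, 195), (600, 42, 100, 195), (601, 42, 100, 195), (602, 44, 101, 195), (603, 45, 101, 195), (604, 46, 103, 195), (605, 47, 102, 195), (606, 45, 99, 194), (607, 43, 99, 195), (608, 40, 97, 193), (609, 43, 98, 194), (610, 44, 98, 194), (611, 45, 99, 194), (612, 46, 99, 193), (613, 47, 100, 194), (614, 47, 101, 195), (615, 48, 102, 195), (616, 49, 102, 195), (617, 48, 101, 196), (618, 47, 101, 196), (619, 45, 101, 196), (620, 46, 100, 196), (621, 49, 97, 187), (622, 57, 86,
[... 2532 characters left out ...]
94), (649, 38, 97, 195), (650, 37, 98, 195), (651, 36, 98, 195), (652, 36, 98, 195), (653, 37, 98, 196), (654, 38, 99, 196), (655, 38, 99, 196), (656, 37, 98, 196), (657, 38, 100, 197), (658, 37, 99, 197), (659, 38, 99, 197), (660, 38, 99, 196), (661, 37, 98, 196), (662, 37, 99, 196), (663, 38, 98, 196), (664, 37, 97, 194), (665, 36, 96, 193), (666, 36, 97, 194), (667, 36, 96, 195), (668, 35, 95, 194), (669, 48, 97, 186)]
0.022 
bung top (613.7149658203125, 56.44649887084961) 18.683155059814453
pred 8.34 [223.79030477 119.29206534] crop [127.58060954  18.58413068]
8.1 [219.91222476 119.74750481] crop [119.82444952  19.49500962]
7.9 [218.08084735 120.16820717] crop [116.1616947   20.33641434]
```

```bash
python3 - <<'E'
from h import *
w=load("w3.npz");s=load("s3.npz");t=None
out=[]
for d,b,th in((w,(205,112,240,158),70),(s,(258,195,290,225),75)):
    k=np.zeros(d["frame"].shape[:2],bool);k[b[1]:b[3],b[0]:b[2]]=1
    m=((d["frame"].max(2)<th)&k).astype(np.uint8)
    n,_,st,ce=cv2.connectedComponentsWithStats(m);i=1+np.argmax(st[1:,4]);print(st[i],ce[i]);out.append(ce[i])
X,e=tri(w,out[0],s,out[1]);print(X.round(4),e)
r=X-GRIP;print("along",r@ux,"lat",r@uy,"up",r[2]-.028,"angle",np.arctan2(-(r@uy),r[2]-.028)+2*np.pi)
for a in(7.7,7.85,8.0,8.2,8.34):
    K=knob(a)+.002*uz+.003*ux;print(a,proj(w,K).round(1),proj(s,K).round(1))
# calibrate same way on initial pictures
w0=load("w0.npz");K=knob(.33)+.002*uz+.003*ux;print("init pred",proj(w0,K),proj(load("side0.npz"),K),"seen",379/1.5625,222/1.5625,273,204.9)
E
```

```text
[205 120  35  36 565] [220.33451327 138.43362832]
[271 206  10   6  38] [274.86842105 208.52631579]
[0.5103 0.024  0.0868] [0.00026999564782000546, 0.0002699956478200337]
along -0.09367837588457475 lat -0.03214082016859857 up 0.0018174008217477673 angle 7.797496840621463
7.7 [218.2 138.8] [275.  207.4]
7.85 [218.4 138.2] [275.  208.6]
8.0 [219.3 137.6] [274.9 209.9]
8.2 [221.8 136.8] [274.5 211.8]
8.34 [224.2 136.3] [274.1 213.3]
init pred [242.44780882 142.43791642] [271.68162401 204.47979022] seen 242.56 142.08 273 204.9
```

The crank actually rests at about 7.85 rad, only 0.65 past touching. The knob either slipped in the pads or was dragged back. I'll re-grip harder, turn further and withdraw along the knob's axis, checking each stage.

```bash
cat >> h.py <<'E'
def seek(s,b=(255,192,292,228),th=75):
    k=np.zeros(s["frame"].shape[:2],bool);k[b[1]:b[3],b[0]:b[2]]=1
    m=((s["frame"].max(2)<th)&k).astype(np.uint8)
    n,_,st,ce=cv2.connectedComponentsWithStats(m)
    return [(st[i].tolist(),ce[i].round(1).tolist()) for i in range(1,n) if st[i][4]>8]
E
python3 - <<'E'
from h import *
from workcell import kinematics,get_obs,bot,vision,hand
f=lambda o:(round(o["time_s"],2),np.round(o["wrist_force"],1).tolist(),round(float(o["gripper_width"]),4),round(float(o["grip_force"]),1))
p=knob(7.85)
hand.move_gripper(.04)
bot.servo_line(p+.08*uz,down(PSI),velocity=.2);bot.servo_line(p,velocity=.12)
hand.move_gripper(0,60);print(f(get_obs()))
for th in np.arange(7.97,8.58,.1):
    bot.servo_line(knob(th),velocity=.03);o=get_obs();print(round(th,2),f(o),(np.array(o["position"])-knob(th)).round(4).tolist())
w=vision.read_camera("wrist");s=vision.read_camera("side");np.savez("s4.npz",**s)
hand.move_gripper(.036,30);print(f(get_obs()))
w2=vision.read_camera("wrist")
q=np.array(get_obs()["position"])-.045*ux
bot.servo_line(q,velocity=.08);w3=vision.read_camera("wrist");s=vision.read_camera("side");np.savez("s5.npz",**s)
print(seek(s),f(get_obs()))
c=np.zeros((600,800,3),np.uint8)
for i,d in enumerate((w,w2,w3)): c[(i//2)*300:(i//2)*300+300,(i%2)*400:(i%2)*400+400]=cv2.resize(d["frame"],(400,300),interpolation=cv2.INTER_AREA)
c[300:,400:]=cv2.resize(s["frame"][175:235,210:290],(400,300),interpolation=cv2.INTER_CUBIC)
cv2.imwrite("pics/m5.png",c[:,:,::-1])
E
```

```text
(23.85, [0.2, -0.1, 3.7], 0.0122, 58.4)
7.97 (24.13, [1.9, -0.1, 0.2], 0.0122, 58.4) [0.0005, -0.0, 0.0]
8.07 (24.4, [4.9, -1.5, 0.3], 0.0121, 58.4) [0.0005, -0.0, -0.0001]
8.17 (24.67, [4.5, -2.1, 1.7], 0.012, 58.5) [0.0004, 0.0, -0.0002]
8.27 (24.93, [4.5, -3.1, 1.1], 0.012, 58.5) [0.0003, 0.0001, -0.0001]
8.37 (25.2, [4.7, -2.8, 1.2], 0.0121, 58.5) [0.0003, 0.0, -0.0001]
8.47 (25.47, [3.9, -3.3, 2.0], 0.0123, 58.6) [0.0003, 0.0, -0.0001]
8.57 (25.73, [3.7, -4.1, 2.3], 0.0122, 58.6) [0.0003, -0.0, -0.0001]
(26.19, [-0.4, -0.4, -0.1], 0.0358, 0.0)
[([274, 192, 18, 36, 411], [284.5, 208.7]), ([270, 206, 9, 5, 30], [273.9, 208.2])] (27.06, [-0.2, 0.1, 0.1], 0.0358, 0.0)
```

View pics/m5.png

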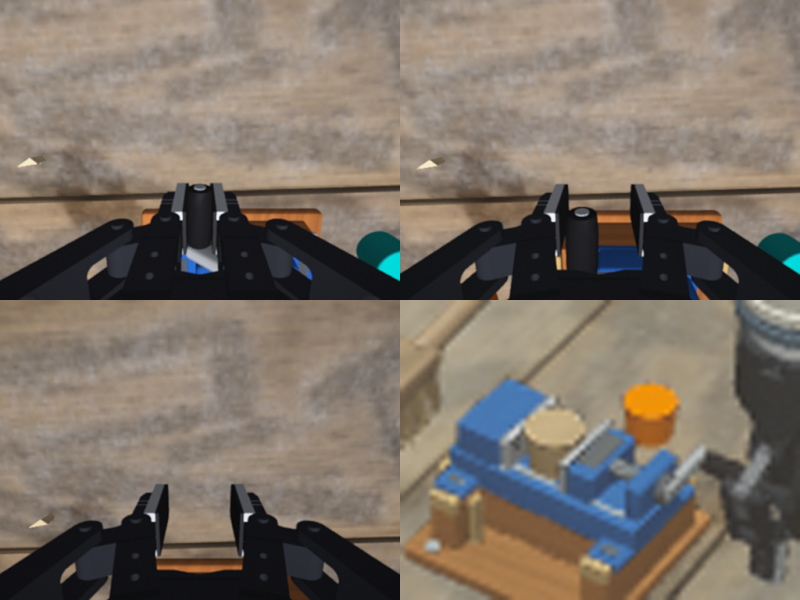

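On release the crank springs back from 8.57 to about 7.85: the knob is centred between the pads before opening (top-left) and moves to (582,235) after. I'll re-grip, turn on and lead it back gently until the knob force vanishes, so that it doesn't overshoot on release.

```bash
python3 - <<'E'
from h import *
from workcell import kinematics,get_obs,bot,vision,hand
p=knob(7.87)
bot.servo_line(p-.048*ux,velocity=.1);bot.servo_line(p,velocity=.1)
hand.move_gripper(0,50)
def tang(th):
    F=np.array(get_obs()["wrist_force"]);e=-np.cos(th)*uy-np.sin(th)*uz
    return round(float(F@e),2)
for th in(8.0,8.15,8.3,8.45):
    bot.servo_line(knob(th),velocity=.03);print(round(th,2),tang(th))
for th in np.arange(8.39,7.94,-.06):
    bot.servo_line(knob(th),velocity=.012);bot.dwell(.1);v=tang(th);print("back",round(th,2),v)
    if v>-.1: break
hand.move_gripper(.030,20)
bot.servo_line(np.array(get_obs()["position"])-.045*ux,velocity=.12);s=vision.read_camera("side");np.savez("s6.npz",**s)
print(seek(s,(255,192,277,228)),get_obs()["time_s"])
E
```

```text
8.0 -0.1
8.15 -0.97
8.3 -1.9
8.45 -2.56
back 8.39 -3.36
back 8.33 -4.31
back 8.27 -3.48
back 8.21 -3.67
back 8.15 -3.57
back 8.09 -2.93
back 8.03 -3.39
back 7.97 -3.68
[([270, 205, 7, 7, 33], [273.6, 207.9])] 33.8833
```

The crank consistently comes to rest at about 7.8–7.85 rad, where screw friction balances the springy load. That is about 0.6 rad past touching, roughly 30 N on the bung, so the grip holds by itself. Now I'll grasp the bed and lift.

```bash
python3 - <<'E'
from h import *
from workcell import kinematics,get_obs,bot,vision,hand
f=lambda o:(round(o["time_s"],2),np.round(o["wrist_force"],1).tolist(),np.round(o["ft_torque"],2).tolist(),round(float(o["gripper_width"]),4),round(float(o["grip_force"]),1))
q=down(PSI);p=np.array(get_obs()["position"])
bot.servo_line([p[0],p[1],.2],velocity=.25)
bot.reach([.545,.053,.27],q);hand.move_gripper(.085);w=vision.read_camera("wrist");np.savez("w7.npz",**w)
m=blue(w["frame"]);m[:150]=0;m[310:]=0;m[:,:190]=0;m[:,320:]=0
r=[]
for row in range(216,236):
    c=np.flatnonzero(m[row]);r.append((onplane(w,(c[0]-.5,row),.069)+onplane(w,(c[-1]+.5,row),.069))/2)
mid=np.median(r,0);off=float((mid-GRIP)@uy);print("lateral off",off)
g=GRIP+(off if abs(off)<.004 else 0)*uy
bot.reach(g+[0,0,.09],q);bot.servo_line([g[0],g[1],.053],velocity=.1);print(f(get_obs()))
hand.move_gripper(0.0,80);print(f(get_obs()))
bot.servo_line([g[0],g[1],.073],velocity=.04);print(f(get_obs()))
s=vision.read_camera("side");np.savez("s8.npz",**s)
cv2.imwrite("pics/s8.png",cv2.resize(s["frame"][150:250,200:300],(500,500),interpolation=cv2.INTER_CUBIC)[:,:,::-1])
E
```

```text
Traceback (most recent call last):
IndexError: index 0 is out of bounds for axis 0 with size 0
```

```bash
python3 - <<'E'
from h import *
from workcell import get_obs
w=load("w7.npz");o=get_obs();print(o["time_s"],o["position"],o["wrist_force"])
cv2.imwrite("pics/w7.png",cv2.resize(w["frame"],(640,480))[:,:,::-1])
E
```

```text
35.6667 [0.54498216 0.0529722  0.2700814 ] [ 0.05486725  0.42660062 -0.69559186]
```

View pics/w7.png

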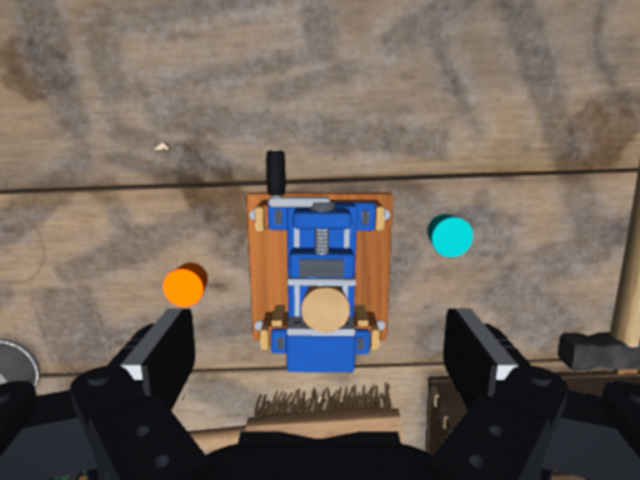

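All is in place: vice seated with the bung at (326,309), crank at (275,172). Only the white jaw strip broke my row scan. Retrying with empty rows skipped.

```bash
python3 - <<'E'
from h import *
from workcell import kinematics,get_obs,bot,vision,hand
f=lambda o:(round(o["time_s"],2),np.round(o["wrist_force"],1).tolist(),np.round(o["ft_torque"],2).tolist(),round(float(o["gripper_width"]),4),round(float(o["grip_force"]),1))
q=down(PSI);w=load("w7.npz")
m=blue(w["frame"]);m[:150]=0;m[310:]=0;m[:,:190]=0;m[:,320:]=0
r=[]
for row in range(200,240):
    c=np.flatnonzero(m[row])
    if len(c)>20 and c[-1]-c[0]>45:
        r.append((onplane(w,(c[0]-.5,row),.069)+onplane(w,(c[-1]+.5,row),.069))/2)
mid=np.median(r,0);off=float((mid-GRIP)@uy);print("lateral off",off,len(r))
g=GRIP+(off if abs(off)<.004 else 0)*uy
bot.reach(g+[0,0,.09],q);bot.servo_line([g[0],g[1],.053],velocity=.1);print(f(get_obs()))
hand.move_gripper(0.0,80);print(f(get_obs()))
if get_obs()["gripper_width"]<.05: raise SystemExit("no grasp")
bot.servo_line([g[0],g[1],.073],velocity=.04);print(f(get_obs()))
s=vision.read_camera("side")
cv2.imwrite("pics/s8.png",cv2.resize(s["frame"][130:250,190:310],(600,600),interpolation=cv2.INTER_CUBIC)[:,:,::-1])
E
```

```text
lateral off 0.0015189220432339288 10
(37.37, [-0.9, -0.2, -1.3], [0.06, 0.0, 0.01], 0.0849, 0.0)
(37.76, [-2.3, -6.7, 9.3], [-1.55, 0.29, 0.14], 0.0553, 85.0)
(38.41, [0.2, -0.2, -9.7], [-0.02, 0.02, -0.0], 0.0548, 85.5)
```

View pics/s8.png

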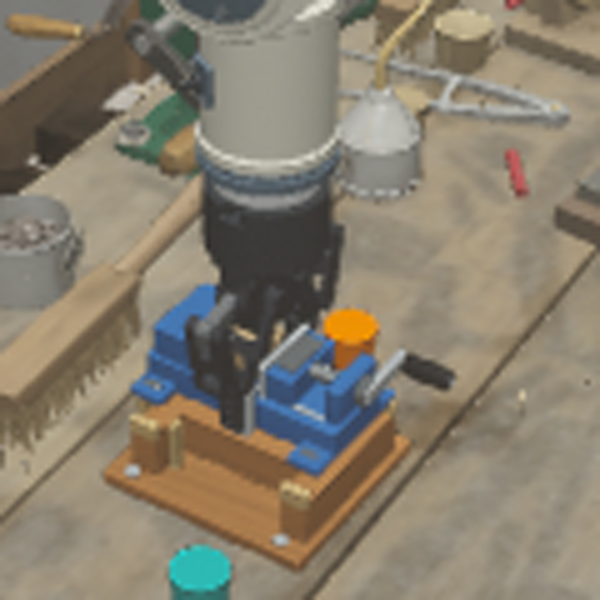

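The vice is lifted and level (9.7 N, moments about 0), and the bung is partly visible behind the finger. Raising to 10 cm and handing in.

```bash
python3 - <<'E'
from h import *
from workcell import get_obs,bot,hand_in
p=np.array(get_obs()["position"])
bot.servo_line([p[0],p[1],.154],velocity=.05);bot.dwell(1.0)
o=get_obs();print(o["time_s"],o["position"],np.round(o["wrist_force"],2),np.round(o["ft_torque"],3),o["gripper_width"])
print(hand_in() if abs(o["wrist_force"][2]+9.5)<1.5 else "check")
E
```

```text
41.225 [0.60477844 0.05452478 0.15400995] [ 0.54 -0.45 -8.05] [ 0.051 -0.044 -0.025] 0.05447174436225474
the job is handed in; nothing more can be done
None
```

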